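Line up the condiments by height on the rack

ROBOT

A 7-joint arm with a two-finger parallel gripper is mounted at the origin on a cart in front of the work surface, level with it; the furniture and walls round the work are solid. World frame = base frame: x ahead of the robot, y to its left, z up, the work surface at z = 0. Lengths are in m, angles in rad, forces in N, time in s.
With the tool pointing down it reaches from about 0.425 to 0.875 m from the base axis. Payload 4.7 kg.
Tool frame: the origin (TCP) lies at the very end of the fingers, on their centre line; the grasp point (between the pads) lies 19 mm behind it; z points along the fingers, y is the direction in which the jaws open and shut (so a half turn about z gives the same grasp; the last joint's range is limited). The gripper opens to 85 mm and grips with 20 to 120 N. Pads are 22 mm wide; open, the fingers measure 114 mm over their backs; the gripper's body (76 mm by 85 mm) begins 54 mm behind the grasp point. The pads swing forward as they close: fully open they stand 13 mm farther back than shut.
Start: joints at [-1.246, 0.321, -0.07, 1.45, 0.023, 1.371, -0.057], TCP at [0.199, 0.619, 0.231] pointing down, gripper open.
Joint ranges: [-2.86, 2.86], [-0.3, 2.09], [-1.38, 1.24], [0.06, 2.45], [-1.56, 4.7], [0.09, 2.05], [-2.69, 2.69]. Speed limits (rad/s): [2.57, 2.57, 3.14, 3.14, 3.14, 3.14, 3.14].

INTERFACE

Orientations are given as a unit quaternion [w, x, y, z].
In Python, from cell import robot, kinematics, vision, readout gives the robot as it stands. Calls block until the motion is done:
- robot.goto(position, orientation): joint-space move of the TCP to a pose.
- robot.line_to(position, attitude=None, v=0.15): straight line of the TCP; attitude=None keeps the orientation; v is the mean speed in m/s.
- robot.movej(angles): joint-space move.
- robot.grip(opening): opening from 0.0 (shut) to 1.0 (fully open); the grip force is fixed at half the most; returns when the fingers have stopped.
- robot.pause(seconds).
- kinematics.ik(position, orientation): joint angles nearest the present ones, or None.
- vision.capture(name): name is "scene" or "top"; returns the picture (480x640x3 uint8, blue, green, red); there is no depth.
- vision.camera_model(name): a dict with "fx", "fy", "cx", "cy" (pixels), "k1" (the pictures are not rectified: a ray, as slopes to the right and down, at radius r is drawn at 1 + k1 r^2 times it, then the intrinsics apply), "view" (4x4, takes a point from world to camera coordinates). Camera axes: x right, y down, z forward; pixel columns grow to the right and rows downward; lengths in m; the calibration is good to about 2 mm. A picture is of the moment at which its call begins. camera_model takes no time and is no camera call.
A pose or a line that the arm cannot do raises robot.MotionError and nothing moves.
- robot.sign_off(): hands the job in, once; it reports no verdict.
Readings, each from a call of its own:
- readout.read_time(): time.
- readout.read_qpos(): joint angles.
- readout.read_joint_velocities(): joint speeds.
- readout.read_joint_torque(): joint torques, N m.
- readout.read_ee_pos(): TCP position.
- readout.read_tool_rot(): TCP orientation.
- readout.read_wrist_force(): force on the tool from outside, world axes, zero at the start.
- readout.read_ft_torque(): the same for the moment, N m.
- readout.read_width(): opening from 0.0 (shut) to 1.0 (fully open).
Only numpy, scipy, OpenCV 4.12 (cv2) and the standard library are available. Lean on these libraries where they do the work, as an engineer would, in place of code of your own. Each camera call takes 0.05 s, during which the arm holds its last target.

TASK

Stand the pepper mill, the oil bottle, the spice jar and the salt shaker on the wooden condiment rack in order of height, one upright and centred on each round mark, with the tallest next to the rack's tall end cheek and the shortest next to its low end cheek. Knock nothing over, and leave the lemon, the tin and the honey jar where they are.

Things in the scene. Friction and masses are not known exactly. Their poses are not given: they have to be found in the camera images.
- rack: Fixed wooden board 100 mm deep (x), 370 mm long (y), 12 mm thick, on the worktop. Origin: centre of its underside; z up, y along the row, +x to its back. Four round marks (darker wood discs 66 mm across, flush) at x = 0, y = -135, -45, +45, +135 mm, z = 12 mm. Steel rail along the back edge at x = +45 mm, top at 34 mm. A cheek closes each end, one tall, one low; which end varies.
- tall_end: The tall end cheek of the rack: fixed light wooden plate 100 mm x 12 mm, 50 mm high (the cheek at the other end is 20 mm high). Origin at the centre of its underside, at y = +191 or -191 mm in the rack's frame.
- pepper_mill: Turned wooden pepper mill with a small steel knob on top, 170 mm tall, loose, 0.18 kg: the tallest. Round; base and body up to 58 mm across, head 49 mm across between 123 and 159 mm above the base (a good place to grip). Origin at the centre of the underside, z up along its axis.
- oil_bottle: Green glass bottle with a black cap, plain, 135 mm tall, loose, 0.2 kg: second in height. Round; 50 mm across from the base to 95 mm, then a shoulder and neck; cap 28 mm across, from 119 to 135 mm. Origin at the centre of the underside, z up.
- spice_jar: Round glass spice jar with a mustard-yellow cap and a printed label, 106 mm tall, 42 mm across, loose, 0.11 kg: third in height. Origin at the centre of the underside, z up.
- salt_shaker: Small round shaker with a domed grey top, clear sides and grey contents, 90 mm tall, loose, 0.1 kg: the shortest. 44 mm across up to 70 mm, the top 34 mm across. Origin at the centre of the underside, z up.
- lemon: Bystander: a yellow lemon, 78 x 55 x 56 mm, lying loose (long axis its x). Origin under its middle.
- tin_small: Bystander: a low round food tin with a printed label, 75 mm across, 58 mm tall, loose. Origin at the centre of the underside.
- honey_jar: Bystander: a round jar of honey with a grey lid, 71 mm across, 110 mm tall, loose, standing on the drainer behind the rack. Origin at the centre of the underside.

How it is judged:
At the end, for the whole second after the job is handed in: Counted from the tall end cheek, the four marks carry the pepper mill, the oil bottle, the spice jar and the salt shaker; each stands upright (within 0.1 rad) on the board with its centre within 15 mm of its mark's centre along and across the rack, at rest and released (((y of tall_end in the frame of rack above 0 m and y of pepper_mill in the frame of rack between 0.12 and 0.15 m and y of oil_bottle in the frame of rack between 0.03 and 0.06 m and y of spice_jar in the frame of rack between -0.06 and -0.03 m and y of salt_shaker in the frame of rack between -0.15 and -0.12 m) or (y of tall_end in the frame of rack below 0 m and y of pepper_mill in the frame of rack between -0.15 and -0.12 m and y of oil_bottle in the frame of rack between -0.06 and -0.03 m and y of spice_jar in the frame of rack between 0.03 and 0.06 m and y of salt_shaker in the frame of rack between 0.12 and 0.15 m)) and x of pepper_mill in the frame of rack between -0.015 and 0.015 m and z of pepper_mill in the frame of rack between 0.006 and 0.018 m and angle between each of pepper_mill, oil_bottle, spice_jar, salt_shaker's own z axis and vertical below 0.1 rad and linear speed of each of pepper_mill, oil_bottle, spice_jar, salt_shaker below 0.02 m/s and contact force between each of pepper_mill, oil_bottle, spice_jar, salt_shaker and the fingers below 0.1 N and x of oil_bottle in the frame of rack between -0.015 and 0.015 m and z of oil_bottle in the frame of rack between 0.006 and 0.018 m and x of spice_jar in the frame of rack between -0.015 and 0.015 m and z of spice_jar in the frame of rack between 0.006 and 0.018 m and x of salt_shaker in the frame of rack between -0.015 and 0.015 m and z of salt_shaker in the frame of rack between 0.006 and 0.018 m); the robot touches nothing.
It fails at once if the lemon, the tin or the honey jar is shoved more than 30 mm (distance of any of lemon, tin_small, honey_jar from where it was at the start of the episode above 0.03 m).
It fails at once if something is knocked over (angle between any of pepper_mill, oil_bottle, spice_jar, salt_shaker, tin_small, honey_jar's own z axis and vertical above 0.8 rad).
It also fails if it takes over 106 s, if anything falls off the work surface, if the arm or the gripper's body presses on something with over 40 N, if the wrist force passes 120 N, or if a joint passes its speed limit or range.

## Working session

There is one attempt and no reset: what is moved stays moved. The work goes in short steps, each a Python script; the robot and the scene stay as the last script left them, time stands still between calls to the robot, and variables do not carry over. Pictures are saved under pics/ and viewed, and the job is handed in when it is done.

```bash
ls; mkdir -p pics; python3 - <<'E'
from cell import robot, kinematics, vision, readout
import cv2,numpy as np
for n in ("scene","top"):
    cv2.imwrite(f"pics/{n}0.png",vision.capture(n)); m=vision.camera_model(n); print(n,{k:np.round(v,4).tolist() for k,v in m.items()})
print(readout.read_time(),readout.read_ee_pos(),readout.read_tool_rot(),readout.read_width())
E
```

```text
pics
scene {'fx': 525.9377, 'fy': 525.9377, 'cx': 326.3744, 'cy': 239.3147, 'k1': -0.0908, 'view': [[0.8193, -0.5731, 0.0175, -0.4249], [-0.2136, -0.3334, -0.9183, 0.1851], [0.5321, 0.7486, -0.3956, 0.503], [0.0, 0.0, 0.0, 1.0]]}
top {'fx': 529.8824, 'fy': 529.8824, 'cx': 316.2914, 'cy': 235.8028, 'k1': -0.0912, 'view': [[0.0009, -0.9992, -0.0394, 0.0983], [-0.9893, 0.0048, -0.1456, 0.5761], [0.1456, 0.0391, -0.9886, 0.9147], [0.0, 0.0, 0.0, 1.0]]}
0.1 [0.19866454 0.61838084 0.23030334] [-8.39701633e-05  1.54733211e-01  9.87955897e-01 -8.78918558e-04] 0.9992173549266152
```

View pics/scene0.png

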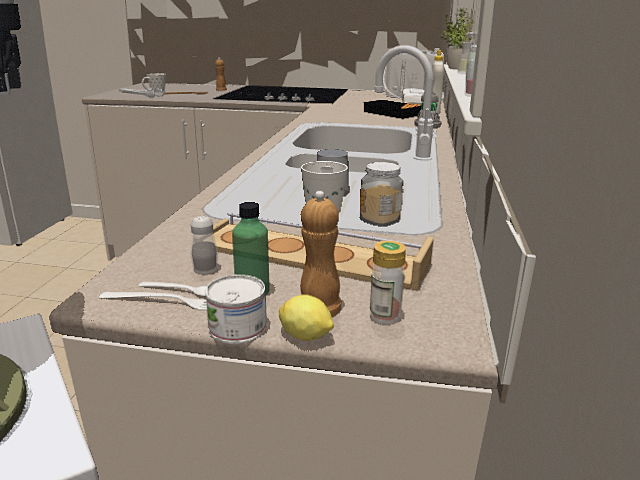

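View pics/top0.png

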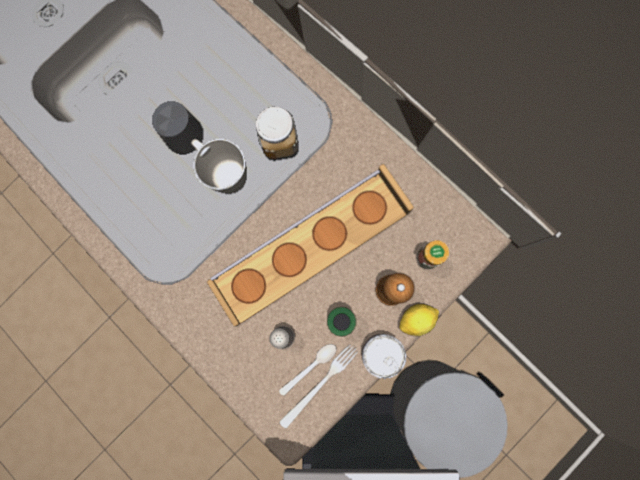

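The tall cheek is the right end of the rack (top view ~(395,190), scene ~(425,260)). The marks sit at about (370,208), (330,233), (289,259) and (248,286). In the top view the mill is at (400,288), oil at (341,321), spice jar at (437,252) and salt at (281,337). Next I'll measure them.

```bash
cat > h.py <<'E'
import numpy as np,cv2
from cell import robot,kinematics,vision,readout
def ray(n,px):
    m=vision.camera_model(n);V=np.array(m["view"]);d=np.array([(px[0]-m["cx"])/m["fx"],(px[1]-m["cy"])/m["fy"]]);u=d.copy()
    for _ in range(20): u=d/(1+m["k1"]*(u@u))
    R=V[:3,:3];return -R.T@V[:3,3],R.T@np.array([u[0],u[1],1])
def onz(n,px,z):
    o,d=ray(n,px);return (o+d*(z-o[2])/d[2])
def proj(n,p):
    m=vision.camera_model(n);V=np.array(m["view"]);c=V[:3,:3]@np.array(p)+V[:3,3];u=c[:2]/c[2];u=u*(1+m["k1"]*(u@u));return np.array([u[0]*m["fx"]+m["cx"],u[1]*m["fy"]+m["cy"]])
def tilt_down(yaw): # tool z down, jaw axis y at angle yaw
    from scipy.spatial.transform import Rotation as Ro
    y=np.array([np.cos(yaw),np.sin(yaw),0]);z=np.array([0,0,-1.]);x=np.cross(y,z)
    q=Ro.from_matrix(np.c_[x,y,z]).as_quat();return [q[3],q[0],q[1],q[2]]
E
python3 - <<'E'
from h import *
im=cv2.imread("pics/top0.png");hsv=cv2.cvtColor(im,cv2.COLOR_BGR2HSV)
for p in [(370,208),(390,210),(289,259),(310,246),(400,288),(341,321),(437,252),(281,337),(275,120),(385,355)]: print(p,hsv[p[1],p[0]])
c=im[170:370,230:470];cv2.imwrite("pics/crop.png",cv2.resize(c,None,fx=3.3,fy=3,interpolation=cv2.INTER_CUBIC)[:600,:800])
s=cv2.imread("pics/scene0.png")[180:340,180:440];cv2.imwrite("pics/crops.png",cv2.resize(s,None,fx=3,fy=3,interpolation=cv2.INTER_CUBIC))
E
```

```text
(370, 208) [ 13 155 202]
(390, 210) [ 16 115 219]
(289, 259) [ 13 158 197]
(310, 246) [ 16 120 214]
(400, 288) [113   9 236]
(341, 321) [135  17  61]
(437, 252) [ 59  70 182]
(281, 337) [ 26  18 217]
(275, 120) [  0   0 221]
(385, 355) [116   8 231]
```

View pics/crop.png

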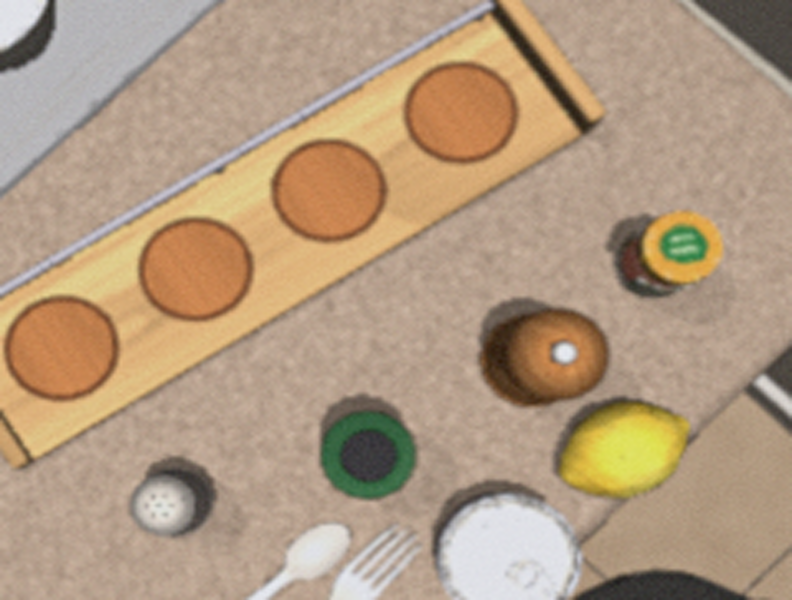

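View pics/crops.png

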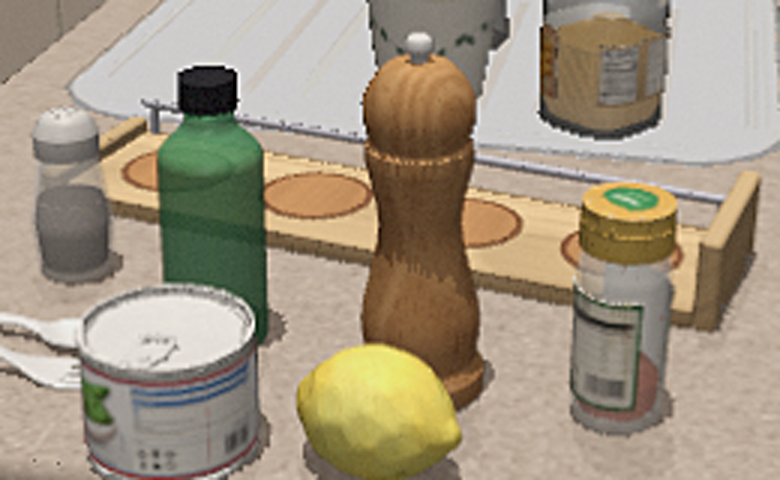

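The crop confirms the tall cheek is upper right. The knob is at ~(401,287), black cap (342,322), yellow cap (437,252) and salt dome (279,338). I'll refine these with masks and check the points against known sizes and the scene view.

```bash
cat > meas.py <<'E'
from h import *
im=cv2.imread("pics/top0.png");hsv=cv2.cvtColor(im,cv2.COLOR_BGR2HSV)
def blob(mask,c,r):
    m=np.zeros(mask.shape,np.uint8);cv2.circle(m,c,r,255,-1);m&=mask
    cs,_=cv2.findContours(m,cv2.RETR_EXTERNAL,cv2.CHAIN_APPROX_NONE);k=cv2.convexHull(max(cs,key=cv2.contourArea))
    return cv2.fitEllipse(k)
R=lambda lo,hi:cv2.inRange(hsv,lo,hi)
marks=[]
for c in [(370,208),(330,233),(289,259),(248,286)]:
    e=blob(R((3,138,90),(15,255,255)),c,21);p=onz("top",e[0],.012);marks.append(p);print("mark",np.round(e[0],1),np.round(e[1],1),np.round(p,4))
marks=np.array(marks);print("pitch",np.linalg.norm(np.diff(marks,axis=0),axis=1))
obj={}
for n,c,r,lo,hi,z in [("pepper",(401,287),6,(0,0,160),(179,80,255),.168),("oil",(342,322),13,(0,0,0),(179,75,95),.135),("spice",(437,252),14,(15,100,120),(85,255,255),.106),("salt",(279,337),11,(0,0,140),(179,45,255),.082)]:
    m=R(lo,hi)
    e=blob(m,c,r);p=onz("top",e[0],z);obj[n]=p;d=np.array(e[1])*(.9247-z)/530*1000
    print(n,np.round(e[0],1),"diam mm",np.round(d),np.round(p,4),"r",np.hypot(*p[:2]),"scene top",proj("scene",p).round(),"base",proj("scene",[p[0],p[1],0]).round())
np.savez("meas.npz",marks=marks,**obj)
for n in obj:
    print(n,{m:round(float(np.linalg.norm(obj[n][:2]-obj[m][:2])),3) for m in obj})
E
python3 meas.py
```

```text
mark [369.3 207.3] [32.5 33.2] [ 0.6348 -0.0012  0.012 ]
mark [329.2 233.1] [32.5 33.6] [0.586  0.0744 0.012 ]
mark [288.8 259.4] [33.  33.8] [0.5369 0.1497 0.012 ]
mark [248.2 285.8] [33.  34.1] [0.4878 0.225  0.012 ]
pitch [0.08998995 0.08986374 0.08992692]
pepper [401.1 287.3] diam mm [ 9. 10.] [ 0.477  -0.0389  0.168 ] r 0.478554325925611 scene top [319. 193.] base [318. 309.]
oil [341.2 321.6] diam mm [24. 25.] [0.4241 0.0537 0.135 ] r 0.42748778618550526 scene top [249. 205.] base [253. 292.]
spice [436.3 251.8] diam mm [37. 38.] [ 0.5391 -0.1067  0.106 ] r 0.5495251960190474 scene top [389. 246.] base [384. 317.]
salt [277.8 338.6] diam mm [28. 30.] [0.3944 0.161  0.082 ] r 0.4259350578166054 scene top [201. 221.] base [205. 269.]
pepper {'pepper': 0.0, 'oil': 0.107, 'spice': 0.092, 'salt': 0.216}
oil {'pepper': 0.107, 'oil': 0.0, 'spice': 0.197, 'salt': 0.111}
spice {'pepper': 0.092, 'oil': 0.197, 'spice': 0.0, 'salt': 0.304}
salt {'pepper': 0.216, 'oil': 0.111, 'spice': 0.304, 'salt': 0.0}
```

The marks measure 89.9–90.0 mm pitch. The projected tops match the caps seen in the scene view: oil (249,205), spice (389,246), mill (319,193). Next: checking reach, and the distance to the wall panel beside the spice jar.

```bash
python3 - <<'E'
from h import *
a,da=ray("scene",(529,257));b,db=ray("top",(559,235))
s=np.linalg.lstsq(np.c_[da,-db],b-a,rcond=None)[0];print("panel corner",a+da*s[0],b+db*s[1])
print("panel edge far at z .25",onz("top",(420,107),.25),onz("top",(559,235),.25))
d=np.load("meas.npz");M=d["marks"]
r=M[3]-M[0];ry=np.arctan2(r[1],r[0]);print("rack y yaw",ry,"rack x yaw",ry-np.pi/2)
GH=dict(pepper=.122,oil=.068,spice=.055,salt=.036)
for off in (0,np.pi):
  q=tilt_down(ry-np.pi/2+off)
  for i,n in enumerate(GH):
    for lab,p in (("pick",d[n]),("place",M[i])):
      for dz in (0,.012,.1,.19):
        z=GH[n]+dz
        if z>.3: z=.3
        j=kinematics.ik([p[0],p[1],z],q)
        print(off,n,lab,round(z,3),None if j is None else np.round(j,2))
E
```

```text
panel corner [ 0.55740374 -0.29255807  0.15897434] [ 0.55868752 -0.29401179  0.15978035]
panel edge far at z .25 [ 0.73675794 -0.06345572  0.25      ] [ 0.54546226 -0.25566942  0.25      ]
rack y yaw 2.147126126920576 rack x yaw 0.5763298001256794
0 pepper pick 0.122 [-0.69  0.03  0.73  2.02 -0.03  1.09  0.63]
0 pepper pick 0.134 [-0.68  0.02  0.72  2.01 -0.01  1.12  0.62]
0 pepper pick 0.222 [-0.04 -0.04  0.06  1.88  0.    1.3   0.6 ]
0 pepper pick 0.3 [ 0.03 -0.07 -0.01  1.75 -0.    1.46  0.6 ]
0 pepper place 0.122 [-0.52  0.4   0.6   1.64 -0.25  1.17  0.72]
0 pepper place 0.134 [-0.52  0.39  0.61  1.63 -0.24  1.19  0.72]
0 pepper place 0.222 [-0.54  0.33  0.63  1.53 -0.19  1.35  0.68]
0 pepper place 0.3 [-0.54  0.3   0.64  1.4  -0.18  1.5   0.67]
0 oil pick 0.068 [-0.72 -0.01  0.53  2.18  0.01  0.97  0.39]
0 oil pick 0.08 [-0.72 -0.03  0.53  2.17  0.02  1.    0.38]
0 oil pick 0.168 [-0.71 -0.15  0.48  2.07  0.07  1.2   0.32]
0 oil pick 0.258 [-0.04 -0.16 -0.13  1.92 -0.02  1.39  0.41]
0 oil place 0.068 [-0.58  0.35  0.49  1.8  -0.19  1.03  0.56]
0 oil place 0.08 [-0.59  0.34  0.5 
[... 2667 characters left out ...]
9793 spice place 0.055 [-1.2   0.47  1.07  1.91 -0.48  1.05 -2.49]
3.141592653589793 spice place 0.067 [-1.2   0.45  1.07  1.9  -0.45  1.07 -2.51]
3.141592653589793 spice place 0.155 [-1.24  0.29  1.07  1.81 -0.27  1.2  -2.65]
3.141592653589793 spice place 0.245 [-1.38  0.23  1.22  1.7  -0.22  1.37 -2.68]
3.141592653589793 salt pick 0.036 None
3.141592653589793 salt pick 0.048 None
3.141592653589793 salt pick 0.136 None
3.141592653589793 salt pick 0.226 None
3.141592653589793 salt place 0.036 [-1.38  0.46  1.07  1.97 -0.48  1.   -2.65]
3.141592653589793 salt place 0.048 [-1.39  0.43  1.07  1.96 -0.44  1.01 -2.67]
3.141592653589793 salt place 0.136 None
3.141592653589793 salt place 0.226 None
```

```bash
cat >> h.py <<'E'
D=np.load("meas.npz");M=D["marks"];YAW=0.5763;Q=tilt_down(YAW)
GH=dict(pepper=.122,oil=.068,spice=.055,salt=.036)
NAMES=list(GH)
def st(l): print(l,"t",round(float(readout.read_time()),2),"p",np.round(readout.read_ee_pos(),4),"F",np.round(readout.read_wrist_force(),1),"w",round(float(readout.read_width()),3))
def pick(n,up):
    p=D[n];g=GH[n]
    robot.line_to([p[0],p[1],g],Q,v=.12);st("down");robot.grip(0);st("grip");robot.line_to([p[0],p[1],up],v=.15);st("up")
def place(n,up):
    p=M[NAMES.index(n)];g=GH[n]
    robot.line_to([p[0],p[1],up],v=.2);st("over")
    robot.line_to([p[0],p[1],g+.03],v=.15);robot.line_to([p[0],p[1],g+.013],v=.03);st("set")
def release(n,up):
    p=M[NAMES.index(n)]
    robot.grip(1.0);st("open");robot.line_to([p[0],p[1],up],v=.2);st("clear")
E
python3 - <<'E'
from h import *
p=readout.read_ee_pos()
robot.line_to([p[0],p[1],.30],v=.2);st("a")
robot.goto([D["pepper"][0],D["pepper"][1],.30],Q);st("b");print(np.round(readout.read_qpos(),2))
pick("pepper",.20)
for n in ("scene","top"): cv2.imwrite(f"pics/{n}1.png",vision.capture(n))
E
```

```text
a t 0.59 p [0.1987 0.6185 0.3003] F [ 0.2  0.1 -0.7] w 1.001
b t 3.12 p [ 0.4772 -0.0379  0.2999] F [-0.2  0.1  0.2] w 0.998
[ 0.04 -0.07 -0.01  1.75 -0.    1.46  0.6 ]
down t 4.76 p [ 0.4775 -0.0389  0.1227] F [ 0.2 -0.1 -0.2] w 1.002
grip t 5.22 p [ 0.4775 -0.0391  0.1229] F [-2.6  0.5  5. ] w 0.539
up t 5.88 p [ 0.4762 -0.0389  0.1989] F [-0.3 -0.3 -1.1] w 0.534
```

View pics/scene1.png

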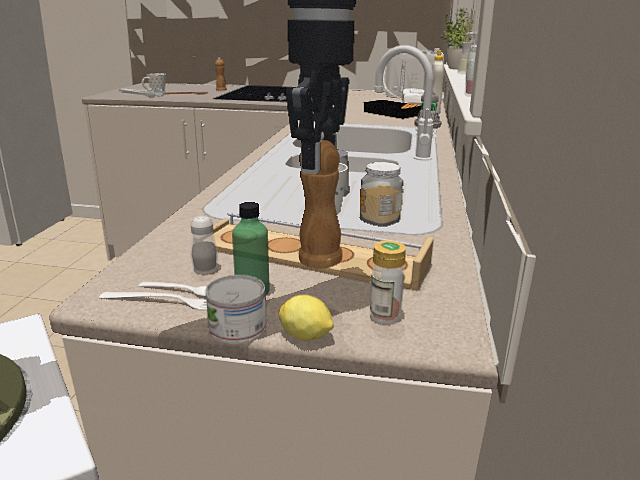

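The mill hangs upright in the jaws, with its base at (321,262) clear of the worktop and the other items unmoved. Placing it.

```bash
python3 - <<'E'
from h import *
place("pepper",.20); release("pepper",.26)
o=D["oil"]
robot.line_to([o[0],o[1],.26],v=.2);st("over oil")
for n in ("scene","top"): cv2.imwrite(f"pics/{n}2.png",vision.capture(n))
E
```

```text
over t 6.94 p [ 0.634  -0.0016  0.1995] F [ 0.2 -1.6 -2.6] w 0.537
set t 8.12 p [ 0.6347 -0.0014  0.1351] F [0.1 0.4 0.9] w 0.54
open t 8.6 p [ 0.6348 -0.0011  0.135 ] F [-0.3 -0.3  0.7] w 1.001
clear t 9.38 p [ 0.6341 -0.0012  0.2587] F [ 0.5  0.4 -0.7] w 1.0
over oil t 10.62 p [0.4247 0.0533 0.2598] F [-0.3 -0.1 -0.1] w 1.006
```

View pics/scene2.png

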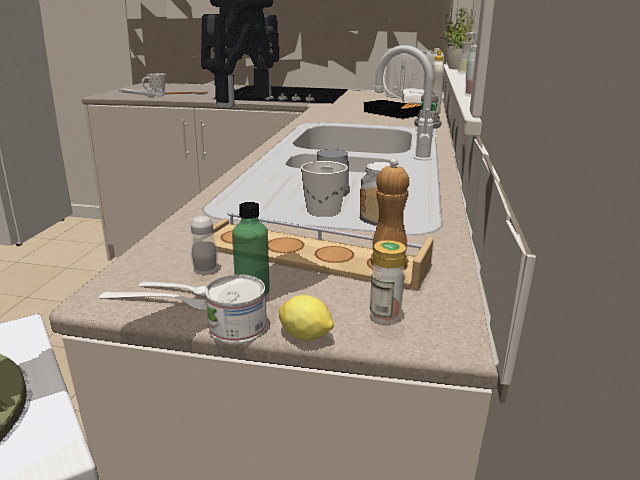

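View pics/top2.png

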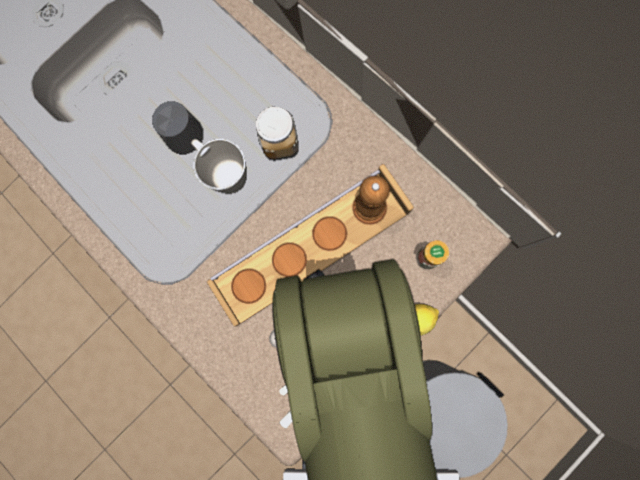

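The mill stands upright on the mark beside the tall cheek (knob at ~(376,187) in top). Next, the oil bottle.

```bash
python3 - <<'E'
from h import *
print("mill knob",onz("top",(376,187),.180)[:2],"mark",M[0][:2])
pick("oil",.12)
place("oil",.12)
cv2.imwrite("pics/scene3.png",vision.capture("scene"))
release("oil",.24)
s=D["spice"]
robot.line_to([s[0],s[1],.24],v=.2);st("over spice")
for n in ("scene","top"): cv2.imwrite(f"pics/{n}4.png",vision.capture(n))
E
```

```text
mill knob [ 0.63316938 -0.001776  ] mark [ 0.63478034 -0.0012098 ]
down t 12.47 p [0.4247 0.0538 0.0686] F [ 0.6 -0.2  0.1] w 1.001
grip t 12.9 p [0.4244 0.0536 0.0687] F [-0.6 -0.6  5. ] w 0.566
up t 13.4 p [0.4237 0.0536 0.1195] F [-0.7  0.9 -1.8] w 0.566
over t 14.37 p [0.5847 0.0743 0.1191] F [-0.3 -0.6 -1.7] w 0.563
set t 15.38 p [0.586  0.0744 0.0809] F [-0.1 -0.7 -0.8] w 0.564
open t 15.89 p [0.5861 0.0744 0.0812] F [ 0.4  0.7 -0.1] w 0.995
clear t 16.83 p [0.5852 0.0742 0.2386] F [-1.   0.3 -0.9] w 1.001
over spice t 17.92 p [ 0.5393 -0.1051  0.2398] F [-1.  -0.8 -0.3] w 1.001
```

View pics/scene4.png

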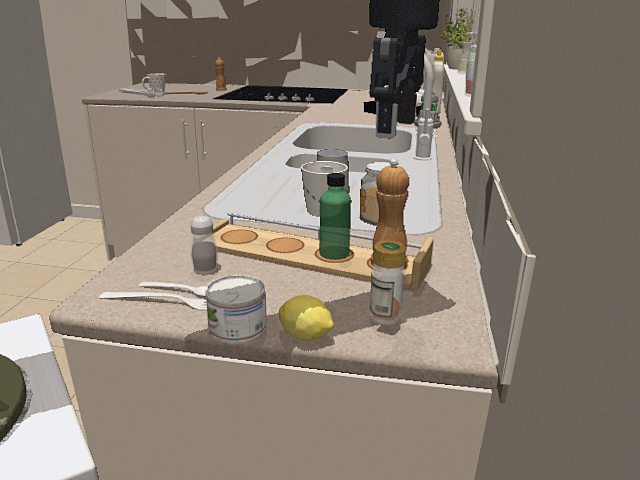

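View pics/top4.png

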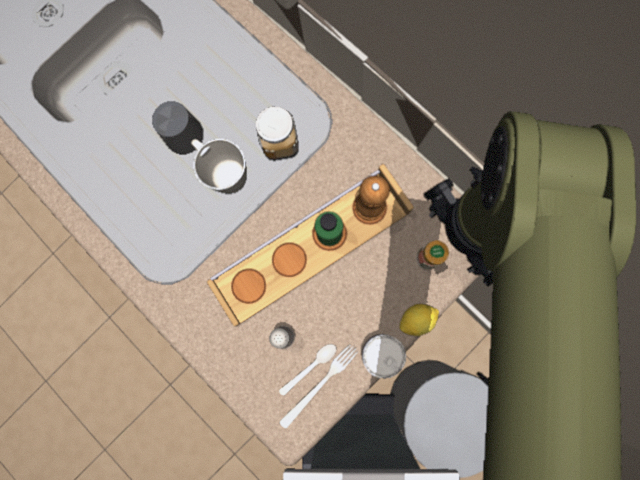

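The oil bottle is upright on its mark, with its cap at (328,221) in top. The lemon, tin and honey jar are unmoved. For the spice jar I'll carry it in front of the rack, above the lemon.

```bash
python3 - <<'E'
from h import *
print("oil cap",onz("top",(328.3,221.5),.147)[:2],"mark",M[1][:2], np.round(readout.read_qpos(),2))
pick("spice",.15)
robot.line_to([.465,.05,.15],v=.2)
place("spice",.15)
release("spice",.24)
s=D["salt"]
robot.line_to([s[0],s[1],.22],v=.2);st("over salt")
for n in ("scene","top"): cv2.imwrite(f"pics/{n}5.png",vision.capture(n))
E
```

```text
oil cap [0.58447292 0.07369203] mark [0.58597491 0.0743959 ] [ 0.11  0.1   0.03  1.69 -0.    1.34  0.73]
down t 19.71 p [ 0.5397 -0.1068  0.0558] F [-0.6  0.8 -0.3] w 1.001
grip t 20.2 p [ 0.5394 -0.1069  0.0555] F [-0.8 -0.4  4.3] w 0.471
up t 20.98 p [ 0.5382 -0.1065  0.1488] F [-0.4  0.2 -2.3] w 0.47
over t 22.77 p [0.5366 0.1482 0.1495] F [ 0.1 -0.5 -1.3] w 0.471
set t 24.07 p [0.5369 0.1497 0.0679] F [-0.3 -0.  -0.7] w 0.468
open t 24.58 p [0.537  0.1497 0.0681] F [-0.2 -0.2 -0.2] w 1.004
clear t 25.59 p [0.5361 0.1494 0.2386] F [-0.1 -0.6 -0.7] w 1.003
over salt t 26.47 p [0.3952 0.1607 0.2201] F [-0.4 -0.2  0.7] w 1.001
```

View pics/scene5.png

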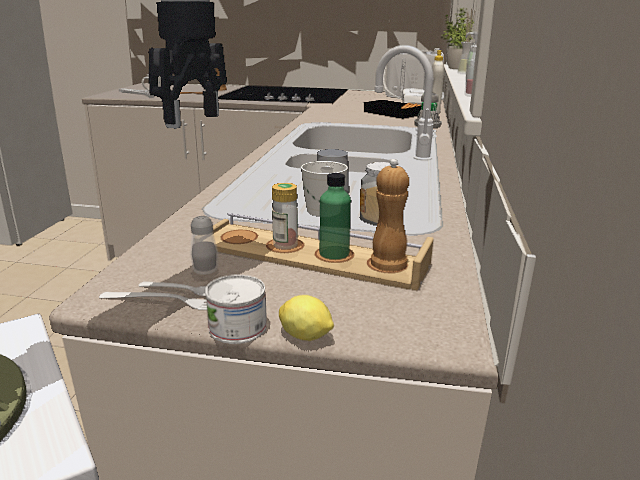

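View pics/top5.png

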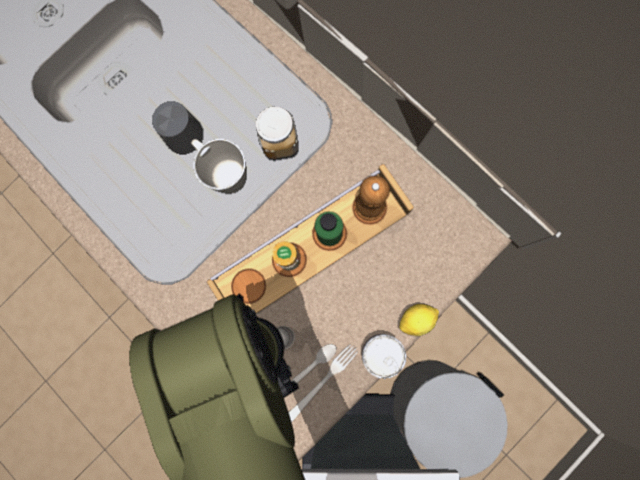

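Three items are standing on their marks (scene bases at (390,265), (334,255) and (285,243)). Last is the salt shaker.

```bash
python3 - <<'E'
from h import *
pick("salt",.10)
place("salt",.10)
release("salt",.25)
robot.line_to([.35,.40,.30],v=.2);st("away")
robot.pause(.3)
for n in ("scene","top"): cv2.imwrite(f"pics/{n}6.png",vision.capture(n))
E
```

```text
down t 28.25 p [0.3949 0.1612 0.0366] F [ 0.5 -0.   0.3] w 0.998
grip t 28.77 p [0.3947 0.1611 0.0367] F [-1.4 -1.2  5.2] w 0.422
up t 29.35 p [0.3939 0.1607 0.0994] F [ 0.1 -1.  -1.4] w 0.425
over t 30.07 p [0.4863 0.2242 0.0986] F [-0.5 -0.4 -1.1] w 0.42
set t 31.16 p [0.4878 0.225  0.0489] F [ 0.1 -0.5 -1.2] w 0.426
open t 31.7 p [0.4878 0.225  0.0491] F [-0.3 -0.4  0.9] w 1.001
clear t 32.86 p [0.4871 0.2247 0.2486] F [ 0.2 -0.6 -0.5] w 0.998
away t 34.15 p [0.3509 0.3989 0.2996] F [ 0.3 -0.   0.7] w 0.999
```

View pics/scene6.png

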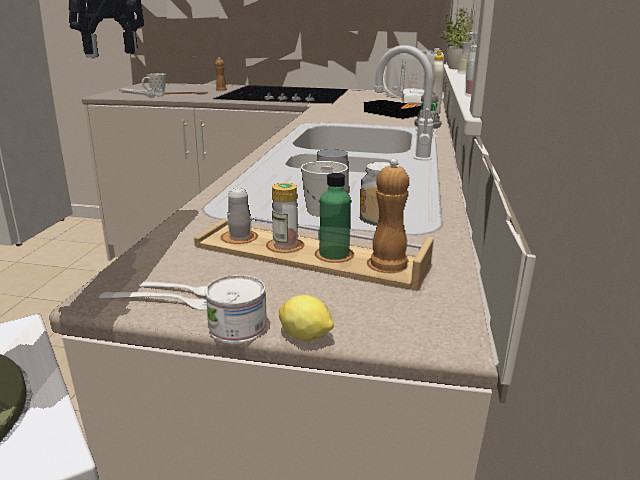

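View pics/top6.png

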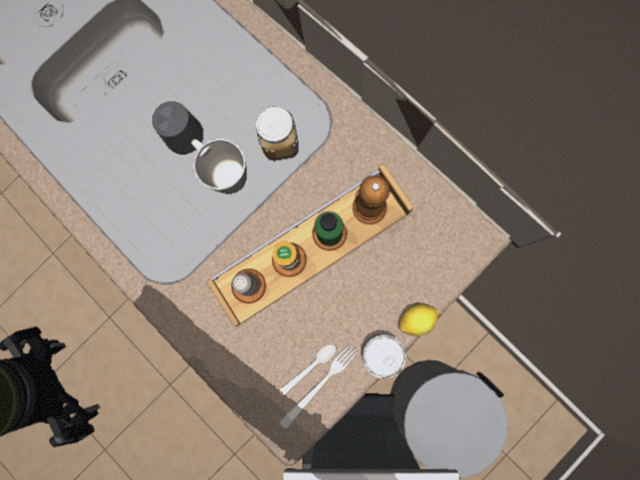

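All four stand in the tall-to-low order. Before handing in, I'll run a numeric check on the tops and the bystanders.

```bash
python3 - <<'E'
import re
src=open("meas.py").read().split("marks=[]")[0].replace("top0","top6");exec(src)
M=D["marks"]; ax=np.array([np.cos(YAW),np.sin(YAW)]);ay=np.array([-ax[1],ax[0]])
for i,(n,c,r,lo,hi,z) in enumerate([("pepper",(376,187),6,(0,0,160),(179,80,255),.180),("oil",(328,221),13,(0,0,0),(179,75,95),.147),("spice",(286,253),14,(20,100,120),(85,255,255),.118),("salt",(242,283),11,(0,0,140),(179,45,255),.094)]):
    e=blob(R(lo,hi),c,r);p=onz("top",e[0],z);d=(p-M[i])[:2]*1000;print(n,np.round(e[0],1),np.round(e[1],1),"off x,y mm",np.round([d@ax,d@ay],1),"scene top/base pred",proj("scene",[*M[i][:2],z]).round(),proj("scene",M[i]).round())
a=cv2.imread("pics/top0.png");b=im
for n,(x,y) in dict(lemon=(419,319),tin=(384,356),honey=(276,132)).items():
    t=a[y-24:y+24,x-24:x+24];w=b[y-36:y+36,x-36:x+36];l=cv2.minMaxLoc(cv2.matchTemplate(w,t,cv2.TM_CCOEFF_NORMED));print(n,"shift px",l[3][0]-12,l[3][1]-12,round(l[1],3))
s=cv2.imread("pics/scene6.png")[160:290,190:440];cv2.imwrite("pics/c6.png",cv2.resize(s,None,fx=3.2,fy=3.2,interpolation=cv2.INTER_CUBIC))
E
```

```text
pepper [375.3 185.9] [6.4 7. ] off x,y mm [0.4 0.4] scene top/base pred [394. 161.] [387. 264.]
oil [328.2 221.3] [16.1 16.4] off x,y mm [-1.2  0.2] scene top/base pred [336. 175.] [334. 254.]
spice [285.7 254.4] [17.7 22. ] off x,y mm [-4.6 -2.4] scene top/base pred [284. 185.] [285. 245.]
salt [240.7 283.1] [17.4 18. ] off x,y mm [-0.2 -0.8] scene top/base pred [237. 192.] [239. 236.]
lemon shift px 0 0 0.883
tin shift px 0 0 0.998
honey shift px 0 0 0.999
```

View pics/c6.png

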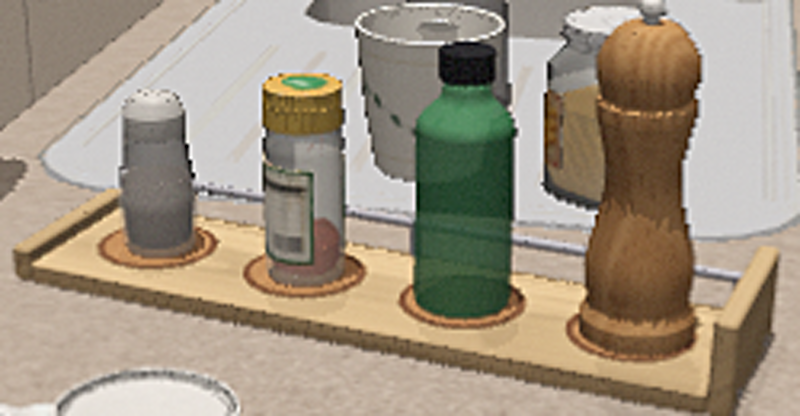

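All four stand upright and centred. The spice jar's 5 mm offset comes from an uneven cap mask, and is well inside tolerance either way. Handing in.

```bash
python3 - <<'E'
from h import *
st("end");print(robot.sign_off())
E
```

```text
end t 34.55 p [0.3502 0.3998 0.2999] F [ 0.1  0.7 -0.1] w 0.999
the job is handed in; nothing more can be done
None
```

The job is handed in at 34.6 s of the 106 s allowed. The pepper mill, oil bottle, spice jar and salt shaker stand on the four marks in that order, starting from the tall end cheek.

- **Position:** in the last top view the mill, bottle and shaker were within about 1.3 mm of their marks. The spice jar read 4.6 mm across and 2.4 mm along the rack. Its cap mask was lopsided (17.7 by 22 px), so that reading is less certain, but it is still inside the 15 mm limit.
- **Upright:** the scene view shows all four upright on their discs, matching the predicted positions. I did not measure tilt as a number.
- **Bystanders:** the tin and honey jar showed no shift in the image match. The lemon also showed none, but its match was weaker (0.88 against 0.998 or better for the tin and honey jar). I did not look into why.
- **Robot:** the arm is clear of everything with the gripper open. The wrist force stayed under about 6 N at every point I read it.
- **Disagreement:** the gripper closed to about 36 mm on the salt shaker, where its stated width is 44 mm; the other three read 2 to 4 mm under their sizes. The shaker still lifted, placed and measured correctly.

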